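Lock a clevis pin with its R-clip

TASK

One of the two small pin stands on the bench has no clip in its pin. Take the R-clip (the one with the sprung bow beside its leg, not the plain straight pin) out of the rack and push its straight leg down through the vertical hole in that pin's free end until the bow springs over the side of the pin and hugs it, then let go. Leave the straight pin in the rack.

Things in the scene. Friction and masses are not known exactly. Their poses are not given: they have to be found in the camera images.
- r_clip: steel R-clip, 130 mm tall, 85 g, standing leg down in a rack hole, leaning up to 4 degrees. Origin: tip of the straight leg; +z up the leg (8 mm diameter, rounded tip). On top, centred on the leg axis, a grey grip tab 30 (x) by 14 (y) by 30 mm (z = 100 to 130 mm), to be pinched across y. The sprung bow of 6 mm wire lies on the +x side, in the x-z plane
- bow (a joint): opening of the clip's sprung bow, rad: 0 at rest, grows as the bow is pushed away from the leg (hinge at z = 94 mm, 1.6 N m/rad). Bow in the clip's frame: free end x = 24, z = 22 mm; narrowest at z = 36 mm, inner side 8 mm from the leg axis; belly at z = 54 mm, 15 mm from it. Pushing it home takes 5 to 15 N and opens it 0.1 to 0.2; below 0.1 when home
- clip_seat (a point): point on the clip's leg axis level with the bow's belly, 54 mm above the leg tip; it comes to the middle of the pin when the clip is home
- open_stand: fixed aluminium bracket, base 64 x 70 mm, holding a horizontal steel pin along its y axis, without clip. Origin: on the bench below the pin's hole. The pin's free end (y = -20 to +20 mm) is a rounded head 34 mm wide (x), 20 mm high, top at z = 85 mm, with a vertical through hole 15 mm wide, mouth countersunk to 23 mm. The two cheeks at y = 32 to 74 mm are 93 mm high
- pin_hole (a point): middle of the open stand's vertical hole, on the pin's axis, 75 mm above the bench, 10 mm below the hole's mouth; axes as the stand's: y along the pin, z up the hole. The bow goes over the pin's side, so the clip's x axis must lie across the pin, either way round
- straight_pin: bystander: plain pin with the same grip tab and leg as the R-clip but no bow, in the other rack hole 110 mm away. Origin at its tip, z up
- clipped_stand: bystander: a fixed stand of the same shape whose pin already carries its clip; origin as for the open stand; 151 mm high at the clip's tab
- rack: fixed aluminium bar 22 x 150 x 34 mm on a 40 x 160 mm foot, long side along y, origin at the middle of its underside. Two upright holes 9 mm in diameter at y = -55 and +55 mm, 28 mm deep from the top (z = 34 mm)

How it is judged (in metres and radians):
At the end, for the whole second after the job is handed in: The R-clip's leg is through the open stand's pin with the bow sprung over the side of the pin: belly level with the pin's axis (from 8 mm above to 12 mm below), within 10 mm of the hole's axis, bow across the pin within 0.5 rad and opened less than 0.13 rad, clip upright within 0.3 rad and at rest (z of clip_seat in the frame of pin_hole between -0.012 and 0.008 m and horizontal distance between clip_seat and pin_hole below 0.01 m and angle between r_clip's own z axis and vertical below 0.3 rad and angle between the x axis of r_clip and the x axis of pin_hole, either way round below 0.5 rad and value of joint bow below 0.13 rad and linear speed of r_clip below 0.02 m/s); the robot touches nothing.
It fails at once if the straight pin is pulled out of the rack (distance of straight_pin from where it was at the start of the episode above 0.03 m).
It also fails if it takes over 42 s, if anything falls off the work surface, if the arm or the gripper's body presses on something with over 40 N, if the wrist force passes 120 N, or if a joint passes its speed limit or range.

ROBOT

A 6-joint arm with a two-finger parallel gripper is mounted at the origin on the work surface; the furniture and walls round the work are solid. World frame = base frame: x ahead of the robot, y to its left, z up, the work surface at z = 0. Lengths are in m, angles in degrees, forces in N, time in s.
With the tool pointing down it reaches from about 0.4 to 0.825 m from the base axis. Payload 7 kg.
Tool frame: the origin (TCP) lies at the very end of the fingers, on their centre line; the grasp point (between the pads) lies 19 mm behind it; z points along the fingers, y is the line along which they close (so a half turn about z gives the same grasp; the last joint's range is limited). The gripper opens to 88 mm and grips with 3 to 60 N. Pads are 19 mm wide; open, the fingers measure 130 mm over their backs; the gripper's body (78 mm by 193 mm) begins 47 mm behind the grasp point.
Start: joints at [-57.806, 20.546, 0.682, 0, -70.136, -16.507], TCP at [0.182, -0.65, 0.227] pointing down, gripper open.
Joint ranges: [-176.03, 176.03], [-82.01, 121.73], [-58.28, 71.71], [-173.87, 95.51], [-174.79, -0.11], [-173.66, 173.66]. Speed limits (degrees/s): [136.94, 136.94, 172.46, 180, 180, 180].

INTERFACE

Orientations are given as [roll, pitch, yaw] about the fixed x, y, z axes, in that order (R = Rz(yaw) Ry(pitch) Rx(roll)).
In Python, from plant import ctrl, cams, workorder gives the robot as it stands.
- The arm moves only by the tool play_rows, never from a script. Its argument "motion" is a list of rows, each an object of numbers: "x", "y", "z": the shift along the tool's x, y, z normalised to -1 to 1, where 1 is 0.025 m; "rx", "ry", "rz": the turn, a rotation vector about the tool's x, y, z normalised to -1 to 1, where 1 is 4 degrees. A call has 1 to 20 rows; each row shifts and turns the commanded pose from where the row before left it, along the tool's axes as they then stand; what a row does not reach is not made up. A row lasts 1/8 s, in which the tool goes at most 62.5 mm and 10.7 degrees, less where a joint would pass 70% of its speed; a pose out of reach is approached as far as the arm can. A call with a number of a shift or a turn outside -1 to 1 is refused whole. A call with a gripper value outside its range is refused whole. "fingers" is the opening, from -1 (shut) to 1 (fully open), set as the call begins (left out, the last holds). The fingers move at their own pace and stop on an object; the grip force is fixed at half the most. Time passes only in rows, so rows that do not move let the fingers close. It gives the time, the measured TCP pose, the force, the opening and the grip force at its end, in the units of the state.
- ctrl.get_obs(): the state, without advancing time (a new reading comes with each control period).
- cams.snapshot(name): name is "side" or "top"; returns the picture (400x640x3 uint8, blue, green, red); there is no depth.
- cams.get_calibration(name): a dict with "vertical_fov" (degrees; the focal length in pixels is half the picture's height over the tangent of half this angle, whatever the lens; pixels are square), "cx", "cy" (the principal point, pixels), "position" and "rotation" of the camera in the world. Camera axes: x right, y up, looking along -z (the intrinsics and any distortion apply to the point x, -y, -z); pixel columns grow to the right and rows downward; lengths in m; the calibration is good to about 2 mm. A picture is of the moment at which its call begins. get_calibration takes no time and is no camera call.
- workorder.close_job(): hands the job in; it is judged then, once.
The state is a dict: "clock": time; "joint_pos": joint angles; "qvel": joint speeds; "tau": joint torques, N m; "tool_pos": TCP position; "orientation": TCP orientation; "force": force on the tool from outside, world axes, zero at the start; "moment": the same for the moment, N m; "opening": finger opening in m; "gripper_force": force on a finger pad.
Only numpy, scipy, OpenCV 4.12 (cv2) and the standard library are available. Lean on these libraries where they do the work, as an engineer would, in place of code of your own. Each camera call takes 0.05 s, during which the arm holds its last target. There are 200 camera calls.

## Working session

There is one attempt and no reset: what is moved stays moved. The work goes in short steps, Python scripts to look and compute and a tool call to move; the robot and the scene stay as the last step left them, time stands still between calls to the robot, and variables do not carry over. Pictures are saved under pics/ and viewed, at most 10 in all, crops included, and the job is handed in when it is done.

Besides the shell and the picture viewer there is one more tool, called as name(argument=value, ...) on one line, values as JSON. play_rows: Moves the arm, as the interface text tells. Its arguments: {"type":"object","properties":{"motion":{"type":"array"},"fingers":{"type":"number"}},"required":["motion"]}

```bash
mkdir -p pics; ls; python3 - <<'E'
from plant import ctrl,cams
import cv2
print(ctrl.get_obs())
for n in("side","top"):
    print(n,cams.get_calibration(n)); cv2.imwrite(f"pics/{n}0.png",cams.snapshot(n))
E
```

```text
pics
{'clock': 0.0, 'joint_pos': array([-5.78061269e+01,  2.05932959e+01,  6.33553505e-01, -2.04905835e-02,
       -7.01369900e+01, -1.65083029e+01]), 'qvel': array([-0.08829571,  0.02364954,  0.00594646,  0.01254223, -0.07465308,
        0.03635288]), 'tau': array([-8.37750595e-04, -5.82717562e+01,  2.93049717e+01,  6.99720427e+00,
        6.77498057e-03, -1.20564591e-04]), 'tool_pos': array([ 0.18234578, -0.64938477,  0.22559886]), 'orientation': array([ 1.79901781e+02, -9.02137515e-03, -1.64321400e+02]), 'force': array([-0.4038863 ,  0.41199467, -1.53002032]), 'moment': array([0.0282223 , 0.01746683, 0.01656901]), 'gripper_force': 0.0, 'opening': 0.08725556315928376}
side {'vertical_fov': 44.94956441015145, 'cx': 323.65121612482835, 'cy': 197.19940774512017, 'position': array([0.21276241, 0.60613516, 0.68379772]), 'rotation': array([  48.3364525 ,   -0.28287057, -148.89032158])}
top {'vertical_fov': 52.82222794182892, 'cx': 318.6400373529714, 'cy': 199.88527866107594, 'position': array([0.4807347 , 0.0341618 , 0.93133994]), 'rotation': array([  4.25640296,  -0.12334512, -90.61701584])}
```

View pics/top0.png

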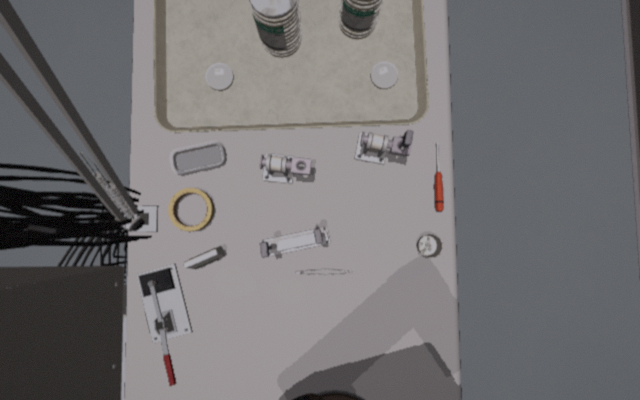

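View pics/side0.png

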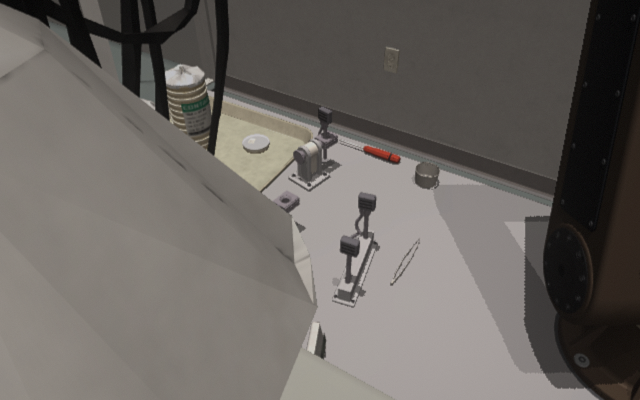

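Top view: rack at (295,242) with tabs near (265,249) and (321,237). The open stand's head is near (305,167), and the clipped stand is at (383,147). In the side view the bow is on the far tab at (367,203), so the R-clip is the right-hand one in the top view. I'll zoom in next.

```bash
cat > h.py <<'E'
import numpy as np, cv2
from scipy.spatial.transform import Rotation as R
from plant import cams
def cal(n):
    c=cams.get_calibration(n); f=200/np.tan(np.radians(c["vertical_fov"]/2))
    return c,f,R.from_euler("xyz",c["rotation"],degrees=True).as_matrix()
def ray(n,u,v):
    c,f,M=cal(n); d=M@np.array([(u-c["cx"])/f,-(v-c["cy"])/f,-1]); return c["position"],d/np.linalg.norm(d)
def plane(n,u,v,z):
    p,d=ray(n,u,v); return p+d*(z-p[2])/d[2]
def tri(u1,v1,u2,v2):
    p,d=ray("top",u1,v1);q,e=ray("side",u2,v2)
    s=np.linalg.lstsq(np.c_[d,-e],q-p,rcond=None)[0]; a,b=p+s[0]*d,q+s[1]*e
    return (a+b)/2,np.linalg.norm(a-b)
def proj(n,P):
    c,f,M=cal(n); q=M.T@(np.array(P)-c["position"]); return c["cx"]+f*q[0]/-q[2],c["cy"]-f*q[1]/-q[2]
E
python3 - <<'E'
import cv2,numpy as np
t=cv2.imread("pics/top0.png");s=cv2.imread("pics/side0.png")
big=lambda a,k:cv2.convertScaleAbs(cv2.resize(a,None,fx=k,fy=k,interpolation=cv2.INTER_CUBIC),alpha=1.6)
a=big(t[130:265,250:430],4.4);print(a.shape);cv2.imwrite("pics/topc.png",a)
cv2.imwrite("pics/sidec.png",big(s[100:310,265:415],2.85*1.0))
E
```

```text
(594, 792, 3)
```

View pics/topc.png

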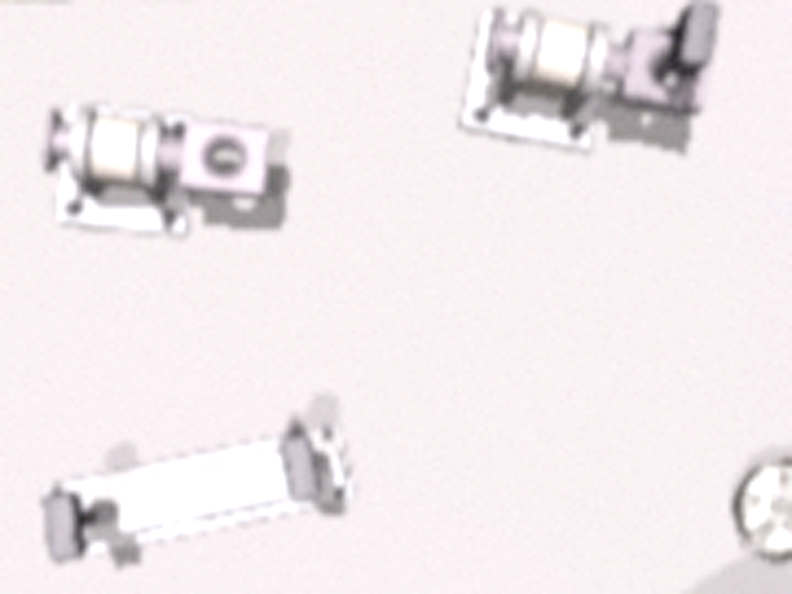

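View pics/sidec.png

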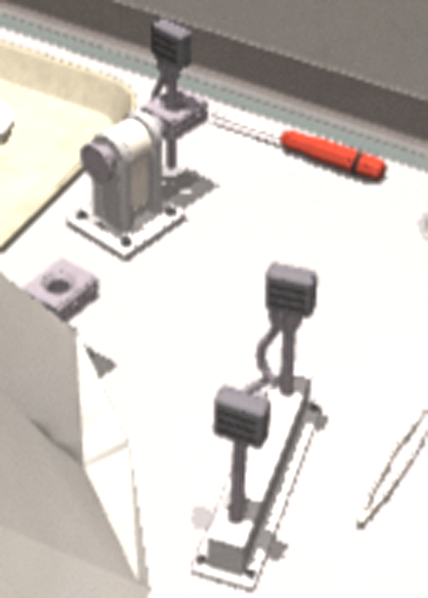

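The top crop shows the open stand's hole at about crop (225,157) with its axis pointing image-right. The R-clip's tab is at crop (298,465), with the bow peeking out toward image-up (world +x). The side crop has the R-clip's tab at crop (291,288) with the bow to its left, which agrees. Next I'll zoom in for accurate points.

```bash
python3 - <<'E'
import cv2,numpy as np
t=cv2.imread("pics/top0.png");s=cv2.imread("pics/side0.png")
def b(a,u,v,w,h,k):
    r=cv2.resize(a[v:v+h,u:u+w],None,fx=k,fy=k,interpolation=cv2.INTER_NEAREST)
    for i in range(0,w,5): cv2.putText(r,str(u+i),(i*k,8),0,.3,(0,0,255)) if i%10==0 else 0; cv2.line(r,(i*k,0),(i*k,h*k),(0,0,255) if i%10==0 else (90,90,220),1)
    for i in range(0,h,5): cv2.putText(r,str(v+i),(0,i*k+9),0,.3,(255,0,0)); cv2.line(r,(0,i*k),(w*k,i*k),(255,90,0),1)
    return r
A=b(t,308,222,25,30,10);B=b(t,288,155,25,30,10);C=b(s,350,185,30,30,10);D=b(s,275,185,30,30,10)
E_=b(s,350,220,30,30,10)
print(np.hstack([A,B,C]).shape)
r=np.vstack([np.hstack([A,B,np.zeros((300,50,3),np.uint8)]),np.hstack([C,D,])[:,:550]])
r=np.hstack([r[:300],np.zeros((300,0,3),np.uint8)]) ; r2=np.hstack([C,D])[:, :550]
cv2.imwrite("pics/z.png",cv2.convertScaleAbs(np.vstack([r,r2]),alpha=1.5))
E
```

```text
(300, 800, 3)
```

View pics/z.png

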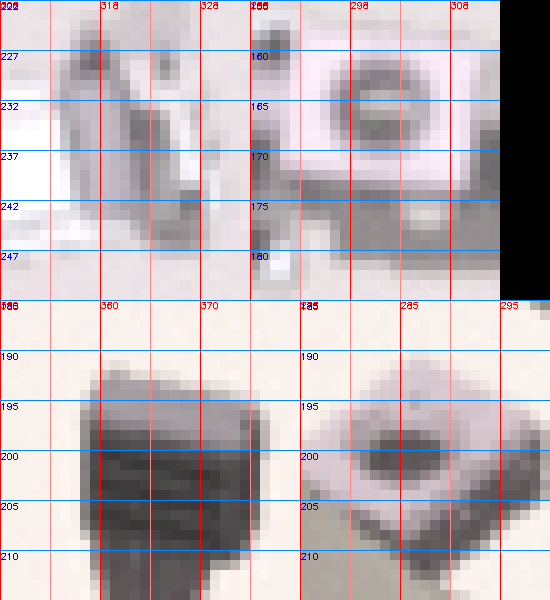

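```bash
python3 - <<'E'
from h import *
np.set_printoptions(precision=4,suppress=True)
print("hole",tri(300.6,165.2,284.8,199.8),plane("top",300.6,165.2,.085),plane("side",284.8,199.8,.085))
print("tab",tri(317.8,236.5,367.3,196.3),plane("top",317.8,236.5,.136),plane("side",367.3,196.3,.136))
# tab long direction; leg foot points
for a in[(316.8,229.5),(318.8,244)]:print(plane("top",*a,.136))
t=cv2.imread("pics/top0.png")
# rack: bright mask between the tabs; plus base of open stand
g=t.min(2); print(g[242,285:300],g[215,300])
m=cv2.morphologyEx((g>180).astype(np.uint8),cv2.MORPH_OPEN,np.ones((3,3)))
n,l,st,ce=cv2.connectedComponentsWithStats(m)
for i in range(1,n):
    if st[i,4]>60 and 250<ce[i,0]<420 and 120<ce[i,1]<270:
        c=cv2.findContours((l==i).astype(np.uint8),0,1)[0][0]; print(st[i],ce[i],cv2.minAreaRect(c))
# pin head block (edge lines): bright-pinkish
# pin axis from bolt: edges of head from zoom
for z,pts in[(.085,[(291,158),(310,159.5),(290.5,171.5),(309,173)])]:
    for p in pts: print(plane("top",*p,z))
E
```

```text
hole (array([0.6182, 0.0691, 0.0815]), np.float64(0.0005769531431422644)) [0.6179 0.0691 0.085 ] [0.6156 0.0721 0.085 ]
tab (array([0.4675, 0.0342, 0.1334]), np.float64(0.0004373811265777227)) [0.4677 0.0342 0.136 ] [0.4661 0.0368 0.136 ]
[0.4815 0.0361 0.136 ]
[0.453  0.0324 0.136 ]
[173 174 173 172 171 174 173 173 173 172 174 170 173 173 173] 150
[0.6335 0.0894 0.085 ]
[0.6299 0.0491 0.085 ]
[0.6046 0.0906 0.085 ]
[0.601  0.0515 0.085 ]
```

Both views agree: the hole is at about (0.617, 0.070) and the tab top at (0.467, 0.035, 0.134). Next I'll check the lean and the yaw, then work out the move.

```bash
cat >> h.py <<'E'
def units(target,yaw=None):
    from plant import ctrl
    o=ctrl.get_obs(); M=R.from_euler("xyz",o["orientation"],degrees=True)
    if yaw is not None:
        G=R.from_euler("xyz",[180,0,yaw],degrees=True); print("turn units",np.round((M.inv()*G).as_rotvec(degrees=True)/4,2)); M=G
    u=M.inv().apply(np.array(target)-o["tool_pos"])/.025
    print("clock",o["clock"],"pos",np.round(o["tool_pos"],4),"rpy",np.round(o["orientation"],2),"shift units",np.round(u,2))
E
python3 - <<'E'
from h import *
np.set_printoptions(precision=4,suppress=True)
print("leg at rack",plane("side",366,235,.034))
for a in[(359.5,198),(375,200.5)]:print("tab front top",plane("side",*a,.136))
units([.467,.0355,.20],-172)
E
```

```text
leg at rack [0.4655 0.0287 0.034 ]
tab front top [0.4754 0.0476 0.136 ]
tab front top [0.45   0.0395 0.136 ]
turn units [ 0.02 -0.    1.92]
clock 0.1 pos [ 0.1824 -0.6495  0.2257] rpy [ 179.92   -0.01 -164.32] shift units [-15.09  25.55   1.03]
```

play_rows(motion=[{"x": -0.8, "y": 0.9, "rz": 0.6}, {"x": -0.8, "y": 0.9, "rz": 0.6}, {"x": -0.8, "y": 0.9}, {"x": -0.8, "y": 0.9}, {"x": -0.8, "y": 0.9}, {"x": -0.8, "y": 0.9}, {"x": -0.8, "y": 0.9}, {"x": -0.8, "y": 0.9}, {"x": -0.8, "y": 0.9}, {"x": -0.8, "y": 0.9}, {"x": -0.8, "y": 0.9}, {"x": -0.8, "y": 0.9}, {"x": -0.8, "y": 0.9}, {"x": -0.8, "y": 0.9}, {"x": -0.8, "y": 0.9}, {"x": -0.8, "y": 0.9}, {"x": -0.8, "y": 0.9}, {"x": -0.8, "y": 0.9}, {"x": -0.8, "y": 0.9}, {"x": -0.8, "y": 0.9}], fingers=1)

```text
$.motion[0]: bad value
```

```bash
python3 - <<'E'
from h import *
units([.467,.0355,.20],-169)
E
```

```text
turn units [ 0.02 -0.    1.17]
clock 0.1 pos [ 0.1824 -0.6495  0.2257] rpy [ 1.7992e+02 -1.0000e-02 -1.6432e+02] shift units [-16.4   24.72   1.03]
```

play_rows(motion=[{"x": -0.8, "y": 0.9, "z": 0, "rx": 0, "ry": 0, "rz": 0.6}, {"x": -0.8, "y": 0.9, "z": 0, "rx": 0, "ry": 0, "rz": 0.6}, {"x": -0.8, "y": 0.9, "z": 0, "rx": 0, "ry": 0, "rz": 0}, {"x": -0.8, "y": 0.9, "z": 0, "rx": 0, "ry": 0, "rz": 0}, {"x": -0.8, "y": 0.9, "z": 0, "rx": 0, "ry": 0, "rz": 0}, {"x": -0.8, "y": 0.9, "z": 0, "rx": 0, "ry": 0, "rz": 0}, {"x": -0.8, "y": 0.9, "z": 0, "rx": 0, "ry": 0, "rz": 0}, {"x": -0.8, "y": 0.9, "z": 0, "rx": 0, "ry": 0, "rz": 0}, {"x": -0.8, "y": 0.9, "z": 0, "rx": 0, "ry": 0, "rz": 0}, {"x": -0.8, "y": 0.9, "z": 0, "rx": 0, "ry": 0, "rz": 0}, {"x": -0.8, "y": 0.9, "z": 0, "rx": 0, "ry": 0, "rz": 0}, {"x": -0.8, "y": 0.9, "z": 0, "rx": 0, "ry": 0, "rz": 0}, {"x": -0.8, "y": 0.9, "z": 0, "rx": 0, "ry": 0, "rz": 0}, {"x": -0.8, "y": 0.9, "z": 0, "rx": 0, "ry": 0, "rz": 0}, {"x": -0.8, "y": 0.9, "z": 0, "rx": 0, "ry": 0, "rz": 0}, {"x": -0.8, "y": 0.9, "z": 0, "rx": 0, "ry": 0, "rz": 0}, {"x": -0.8, "y": 0.9, "z": 0, "rx": 0, "ry": 0, "rz": 0}, {"x": -0.8, "y": 0.9, "z": 0, "rx": 0, "ry": 0, "rz": 0}, {"x": -0.8, "y": 0.9, "z": 0, "rx": 0, "ry": 0, "rz": 0}, {"x": -0.8, "y": 0.9, "z": 0, "rx": 0, "ry": 0, "rz": 0}], fingers=1)

```text
clock: 2.6
tool_pos: [0.4872, -0.1296, 0.2264]
orientation: [180.0, -0.0, -169.1]
force: [0.1, 0.1, 0.4]
opening: 0.0879
gripper_force: 0.0
```

```bash
python3 - <<'E'
from h import *
units([.467,.0355,.20],-169)
E
```

```text
turn units [ 0.   -0.01 -0.03]
clock 2.6 pos [ 0.4872 -0.1296  0.2264] rpy [ 1.7999e+02 -2.0000e-02 -1.6911e+02] shift units [-0.47  6.64  1.05]
```

play_rows(motion=[{"x": -0.06, "y": 0.83, "z": 0.13, "rx": 0, "ry": 0, "rz": 0}, {"x": -0.06, "y": 0.83, "z": 0.13, "rx": 0, "ry": 0, "rz": 0}, {"x": -0.06, "y": 0.83, "z": 0.13, "rx": 0, "ry": 0, "rz": 0}, {"x": -0.06, "y": 0.83, "z": 0.13, "rx": 0, "ry": 0, "rz": 0}, {"x": -0.06, "y": 0.83, "z": 0.13, "rx": 0, "ry": 0, "rz": 0}, {"x": -0.06, "y": 0.83, "z": 0.13, "rx": 0, "ry": 0, "rz": 0}, {"x": -0.06, "y": 0.83, "z": 0.13, "rx": 0, "ry": 0, "rz": 0}, {"x": -0.06, "y": 0.83, "z": 0.13, "rx": 0, "ry": 0, "rz": 0}, {"x": 0, "y": 0, "z": 0, "rx": 0, "ry": 0, "rz": 0}])

```text
clock: 3.72
tool_pos: [0.467, 0.0355, 0.2002]
orientation: [-180.0, -0.0, -169.0]
force: [0.1, -0.6, 0.3]
opening: 0.0876
gripper_force: 0.0
```

```bash
python3 - <<'E'
from h import *
units([.467,.0355,.104],-169)
s=cams.snapshot("side");cv2.imwrite("pics/s1.png",s)
k=cv2.resize(s[100:320,240:480],None,fx=2.7,fy=2.7,interpolation=cv2.INTER_CUBIC)
cv2.imwrite("pics/s1c.png",cv2.convertScaleAbs(k,alpha=1.6))
E
```

```text
turn units [-0.   -0.01 -0.  ]
clock 3.725 pos [0.467  0.0355 0.2002] rpy [-1.8000e+02 -4.0000e-02 -1.6901e+02] shift units [0.   0.   3.85]
```

View pics/s1c.png

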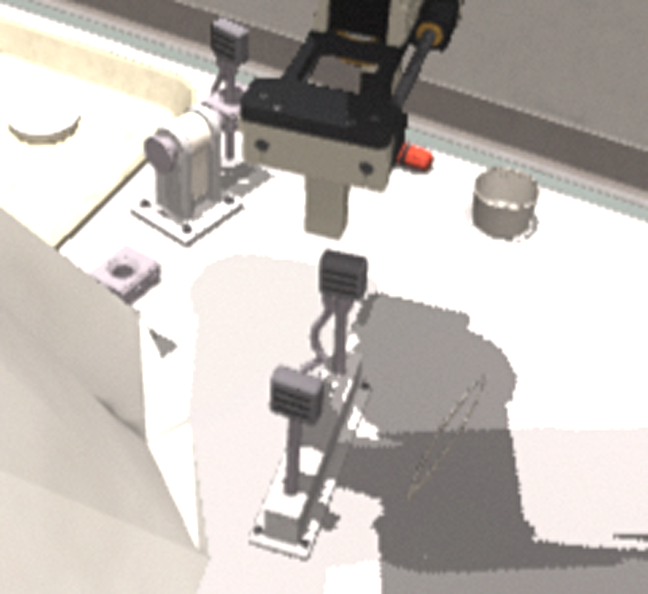

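The gripper sits above the R-clip's tab (crop (343,275)), finger at crop (327,210), and the path down is clear. Descending now, then closing.

play_rows(motion=[{"x": 0, "y": 0, "z": 0.77, "rx": 0, "ry": 0, "rz": 0}, {"x": 0, "y": 0, "z": 0.77, "rx": 0, "ry": 0, "rz": 0}, {"x": 0, "y": 0, "z": 0.77, "rx": 0, "ry": 0, "rz": 0}, {"x": 0, "y": 0, "z": 0.77, "rx": 0, "ry": 0, "rz": 0}, {"x": 0, "y": 0, "z": 0.77, "rx": 0, "ry": 0, "rz": 0}, {"x": 0, "y": 0, "z": 0, "rx": 0, "ry": 0, "rz": 0}])

```text
clock: 4.53
tool_pos: [0.4665, 0.0336, 0.1033]
orientation: [-180.0, -0.2, -169.2]
force: [-0.2, -0.7, 0.1]
opening: 0.0874
gripper_force: 0.0
```

play_rows(motion=[{"x": 0, "y": 0, "z": 0, "rx": 0, "ry": 0, "rz": 0}, {"x": 0, "y": 0, "z": 0, "rx": 0, "ry": 0, "rz": 0}, {"x": 0, "y": 0, "z": 0, "rx": 0, "ry": 0, "rz": 0}, {"x": 0, "y": 0, "z": 0, "rx": 0, "ry": 0, "rz": 0}, {"x": 0, "y": 0, "z": 0, "rx": 0, "ry": 0, "rz": 0}, {"x": 0, "y": 0, "z": 0, "rx": 0, "ry": 0, "rz": 0}, {"x": 0, "y": 0, "z": 0, "rx": 0, "ry": 0, "rz": 0}, {"x": 0, "y": 0, "z": 0, "rx": 0, "ry": 0, "rz": 0}], fingers=-1)

```text
clock: 5.52
tool_pos: [0.4674, 0.0346, 0.1043]
orientation: [-180.0, -0.0, -169.1]
force: [1.5, -4.1, 0.4]
opening: 0.0138
gripper_force: 30.0
```

play_rows(motion=[{"x": 0, "y": 0, "z": -0.5, "rx": 0, "ry": 0, "rz": 0}, {"x": 0, "y": 0, "z": -0.5, "rx": 0, "ry": 0, "rz": 0}, {"x": 0, "y": 0, "z": -0.8, "rx": 0, "ry": 0, "rz": 0}, {"x": 0, "y": 0, "z": -0.8, "rx": 0, "ry": 0, "rz": 0}, {"x": 0, "y": 0, "z": -0.8, "rx": 0, "ry": 0, "rz": 0}, {"x": 0, "y": 0, "z": -0.8, "rx": 0, "ry": 0, "rz": 0}, {"x": 0, "y": 0, "z": -0.6, "rx": 0, "ry": 0, "rz": 0}, {"x": 0, "y": 0, "z": 0, "rx": 0, "ry": 0, "rz": 0}])

```text
clock: 6.52
tool_pos: [0.4679, 0.0351, 0.2257]
orientation: [179.9, 0.2, -169.1]
force: [-1.0, -0.6, -1.0]
opening: 0.0139
gripper_force: 30.0
```

```bash
python3 - <<'E'
from h import *
units([.617,.070,.224],175)
s=cams.snapshot("side");cv2.imwrite("pics/s2.png",s)
t=cams.snapshot("top");cv2.imwrite("pics/t2.png",t)
k=cv2.convertScaleAbs(cv2.resize(s[120:270,310:420],None,fx=4,fy=4,interpolation=cv2.INTER_CUBIC),alpha=1.6)
k2=cv2.convertScaleAbs(cv2.resize(t[190:290,260:350],None,fx=4,fy=4,interpolation=cv2.INTER_CUBIC),alpha=1.6)
k2=cv2.copyMakeBorder(k2,0,200,0,0,0); cv2.imwrite("pics/s2c.png",np.hstack([k,k2])); print(k.shape)
E
```

```text
turn units [0.02 0.04 3.97]
clock 6.525 pos [0.4679 0.0351 0.2257] rpy [ 1.7995e+02  1.5000e-01 -1.6911e+02] shift units [-5.82  1.91  0.07]
(600, 440, 3)
```

View pics/s2c.png

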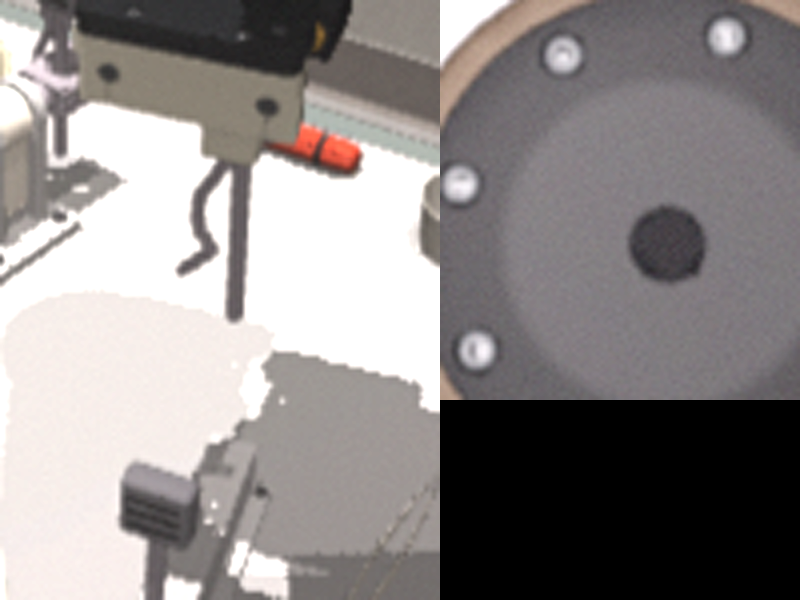

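Clip in hand, bow on the left. The leg runs from crop (238,165) to the tip at (235,318). I'll compare that with an upright projection.

```bash
python3 - <<'E'
from h import *
p=[.4679,.0351]
for z in(.2257,.20,.16,.1277): print(z,np.round(proj("side",p+[z]),2))
for d in[(.01,0),(0,.01)]: print(np.round(proj("side",[p[0]+d[0],p[1]+d[1],.1277]),2))
g=cv2.imread("pics/s2.png").min(2).astype(int)
for v in range(162,203,3): 
    r=g[v,362:376]; w=np.clip(120-r,0,None); print(v,round((w*np.arange(362,376)).sum()/max(w.sum(),1),2),r)
E
```

```text
0.2257 [370.41 153.08]
0.2 [369.32 165.86]
0.16 [367.71 184.67]
0.1277 [366.48 198.99]
[361.34 196.98]
[363.79 202.32]
162 367.51 [136  76  55  58  75  95  64  58  58  58  82 162 174 173]
165 367.11 [ 54  59  82 142 171 145  77  57  60  59  92 163 174 173]
168 369.56 [116 165 173 174 171 121  66  58  59  61 105 164 174 173]
171 369.44 [169 173 172 173 172 115  65  58  60  65 133 168 174 173]
174 369.32 [168 173 172 175 173 104  62  59  58  66 141 170 172 172]
177 369.24 [148 171 173 174 172 100  60  60  58  71 160 175 172 172]
180 367.48 [ 65 102 153 173 173  90  59  60  60  85 162 174 172 173]
183 367.2 [ 62  84 120 167 163  87  59  60  59  85 161 174 174 172]
186 368.75 [172 175 174 172 146  79  59  61  61 107 165 173 173 172]
189 368.58 [174 172 173 174 137  77  59  60  65 132 169 174 173 173]
192 368.53 [173 172 173 173 123  71  59  59  66 131 167 174 173 173]
195 368.29 [174 173 174 173 105  62  59  59  71 161 174 172 173 171]
198 368.26 [148 160 153 161 106  64  60  59  78 160 174 173 173 172]
201 0.0 [145 146 146 147 147 145 146 146 147 146 148 148 147 148]
```

play_rows(motion=[{"x": 0, "y": 0, "z": 0, "rx": 0, "ry": 0, "rz": 1}, {"x": 0, "y": 0, "z": 0, "rx": 0, "ry": 0, "rz": 1}, {"x": 0, "y": 0, "z": 0, "rx": 0, "ry": 0, "rz": 1}, {"x": 0, "y": 0, "z": 0, "rx": 0, "ry": 0, "rz": 1}, {"x": -0.73, "y": 0.24, "z": 0, "rx": 0, "ry": 0, "rz": 0}, {"x": -0.73, "y": 0.24, "z": 0, "rx": 0, "ry": 0, "rz": 0}, {"x": -0.73, "y": 0.24, "z": 0, "rx": 0, "ry": 0, "rz": 0}, {"x": -0.73, "y": 0.24, "z": 0, "rx": 0, "ry": 0, "rz": 0}, {"x": -0.73, "y": 0.24, "z": 0, "rx": 0, "ry": 0, "rz": 0}, {"x": -0.73, "y": 0.24, "z": 0, "rx": 0, "ry": 0, "rz": 0}, {"x": -0.73, "y": 0.24, "z": 0, "rx": 0, "ry": 0, "rz": 0}, {"x": -0.73, "y": 0.24, "z": 0, "rx": 0, "ry": 0, "rz": 0}, {"x": 0, "y": 0, "z": 0, "rx": 0, "ry": -0.5, "rz": 0}, {"x": 0, "y": 0, "z": 0, "rx": 0, "ry": 0, "rz": 0}, {"x": 0, "y": 0, "z": 0, "rx": 0, "ry": 0, "rz": 0}])

```text
clock: 8.5
tool_pos: [0.6174, 0.0696, 0.224]
orientation: [-180.0, 1.9, 174.9]
force: [0.5, -0.3, -1.2]
opening: 0.0137
gripper_force: 30.0
```

```bash
python3 - <<'E'
from h import *
units([.617,.070,.2257])
s=cams.snapshot("side");cv2.imwrite("pics/s3.png",s)
t=cams.snapshot("top");cv2.imwrite("pics/t3.png",t)
k=cv2.convertScaleAbs(cv2.resize(s[120:240,255:345],None,fx=5,fy=5,interpolation=cv2.INTER_CUBIC),alpha=1.6)
k2=cv2.convertScaleAbs(cv2.resize(t[130:210,250:340],None,fx=3.8,fy=3.8,interpolation=cv2.INTER_CUBIC),alpha=1.6)
k2=cv2.copyMakeBorder(k2,0,600-k2.shape[0],0,0,0); k=np.hstack([k,k2]);print(k.shape); cv2.imwrite("pics/s3c.png",k)
E
```

```text
clock 8.5 pos [0.6174 0.0696 0.224 ] rpy [-179.99    1.94  174.9 ] shift units [ 0.01  0.02 -0.07]
(600, 792, 3)
```

View pics/s3c.png

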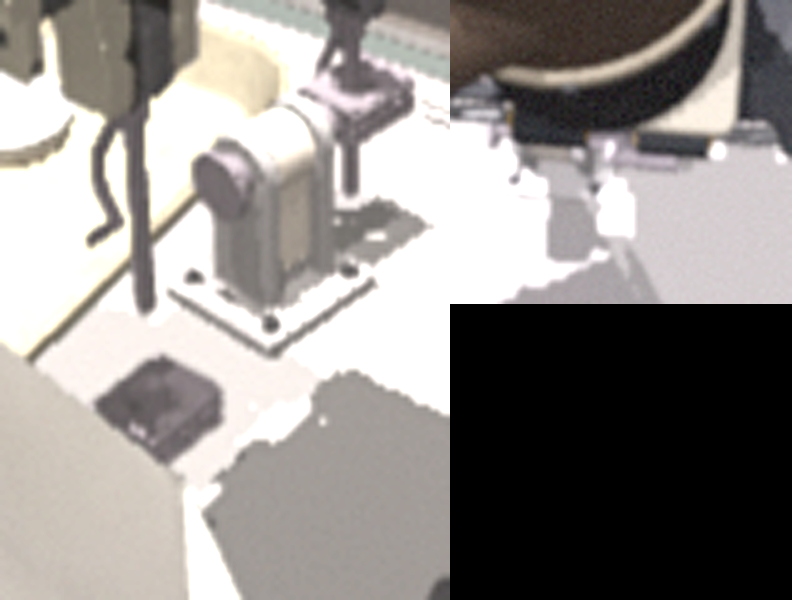

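The leg is above the dark head: tip at crop (147,308), which is full (284.4,181.6), and leg top at full (280.6,142). I'll compare these with the vertical above the hole, whose centre in the side view is (284.8,199.8).

```bash
python3 - <<'E'
from h import *
for z in(.224,.2,.16,.126,.085): print(z,np.round(proj("side",[.6174,.0696,z]),2))
for d in[(.01,0),(0,.01)]: print(np.round(proj("side",[.6174+d[0],.0696+d[1],.126]),2))
g=cv2.imread("pics/s3.png").min(2).astype(int)
for v in range(148,184,3): 
    r=g[v,276:292]; w=np.clip(100-r,0,None); print(v,round((w*np.arange(276,292)).sum()/max(w.sum(),1),2),r)
E
```

```text
0.224 [280.7  136.46]
0.2 [281.47 148.2 ]
0.16 [282.68 166.79]
0.126 [283.65 181.7 ]
0.085 [284.76 198.67]
[279.09 179.85]
[280.46 184.76]
148 280.34 [ 61 113 160 128  73  61  58  69 154 166 165 161 160 161 160 162]
151 281.81 [154 169 170 167  93  61  58  70 154 164 160 158 158 159 162 162]
154 281.88 [156 171 172 167  93  60  61  61 111 159 166 165 166 165 164 165]
157 281.52 [ 83 157 169 164  96  63  61  59  84 157 171 169 166 165 162 152]
160 280.7 [ 65  74 142 163 113  69  62  57  69 155 169 170 160 142 141 111]
163 283.06 [ 97  69  67 105 156  91  63  58  69 144 139 132 107  71  66 115]
166 282.95 [ 61 102 129 162 169  93  65  61  62  85  66  65 114 168 179 179]
169 282.79 [165 163 162 162 157  88  62  63  64 108 168 179 181 179 180 177]
172 282.48 [152 152 145 110  74  79  66  62  61  87 169 179 176 177 178 177]
175 281.73 [109  72  70 120 166 127  76  61  60  70 165 178 173 179 178 151]
178 283.78 [119 167 179 179 176 133  76  63  62  70 154 174 125  95 138 169]
181 283.83 [157 168 169 170 172 172 110  68  62  83 147 175 177 172 165 119]
```

Aligned: the leg is upright to within about 0.3 px and on the hole's axis. Inserting.

play_rows(motion=[{"x": 0.02, "y": 0.01, "z": 0.5, "rx": 0, "ry": 0, "rz": 0}, {"x": 0.02, "y": 0, "z": 0.5, "rx": 0, "ry": 0, "rz": 0}, {"x": 0.02, "y": 0, "z": 0.5, "rx": 0, "ry": 0, "rz": 0}, {"x": 0.02, "y": 0, "z": 0.5, "rx": 0, "ry": 0, "rz": 0}, {"x": 0, "y": 0, "z": 0, "rx": 0, "ry": 0, "rz": 0}, {"x": 0, "y": 0, "z": 0, "rx": 0, "ry": 0, "rz": 0}])

```text
clock: 9.35
tool_pos: [0.6171, 0.0698, 0.1745]
orientation: [-180.0, 2.0, 174.9]
force: [-0.1, 0.4, -0.5]
opening: 0.0141
gripper_force: 30.0
```

play_rows(motion=[{"x": 0.01, "y": 0, "z": 0.3, "rx": 0, "ry": 0, "rz": 0}, {"x": 0.01, "y": 0, "z": 0.3, "rx": 0, "ry": 0, "rz": 0}, {"x": 0.01, "y": 0, "z": 0.2, "rx": 0, "ry": 0, "rz": 0}, {"x": 0, "y": 0, "z": 0, "rx": 0, "ry": 0, "rz": 0}, {"x": 0, "y": 0, "z": 0, "rx": 0, "ry": 0, "rz": 0}])

```text
clock: 9.98
tool_pos: [0.6171, 0.0698, 0.1544]
orientation: [180.0, 2.0, 174.9]
force: [0.8, -0.3, -0.7]
opening: 0.014
gripper_force: 30.0
```

play_rows(motion=[{"x": 0.01, "y": 0, "z": 0.25, "rx": 0, "ry": 0, "rz": 0}, {"x": 0.01, "y": 0, "z": 0.25, "rx": 0, "ry": 0, "rz": 0}, {"x": 0.01, "y": 0, "z": 0.25, "rx": 0, "ry": 0, "rz": 0}, {"x": 0, "y": 0, "z": 0, "rx": 0, "ry": 0, "rz": 0}])

```text
clock: 10.48
tool_pos: [0.6169, 0.0698, 0.1344]
orientation: [180.0, 2.0, 174.9]
force: [6.4, -1.0, -5.7]
opening: 0.0141
gripper_force: 30.0
```

play_rows(motion=[{"x": 0.01, "y": 0, "z": 0.25, "rx": 0, "ry": 0, "rz": 0}, {"x": 0.01, "y": 0, "z": 0.25, "rx": 0, "ry": 0, "rz": 0}, {"x": 0.01, "y": 0, "z": 0.27, "rx": 0, "ry": 0, "rz": 0}, {"x": 0, "y": 0, "z": 0, "rx": 0, "ry": 0, "rz": 0}, {"x": 0, "y": 0, "z": 0, "rx": 0, "ry": 0, "rz": 0}])

```text
clock: 11.1
tool_pos: [0.6174, 0.0699, 0.116]
orientation: [180.0, 2.1, 174.9]
force: [6.8, -1.0, -0.9]
opening: 0.0141
gripper_force: 30.0
```

```bash
python3 - <<'E'
from h import *
units([.617,.070,.1165])
s=cams.snapshot("side");cv2.imwrite("pics/s4.png",s)
k=cv2.convertScaleAbs(cv2.resize(s[120:240,255:345],None,fx=5,fy=5,interpolation=cv2.INTER_CUBIC),alpha=1.6)
cv2.imwrite("pics/s4c.png",k)
E
```

```text
clock 11.1 pos [0.6174 0.0699 0.116 ] rpy [179.99   2.07 174.9 ] shift units [ 0.01  0.   -0.02]
```

View pics/s4c.png

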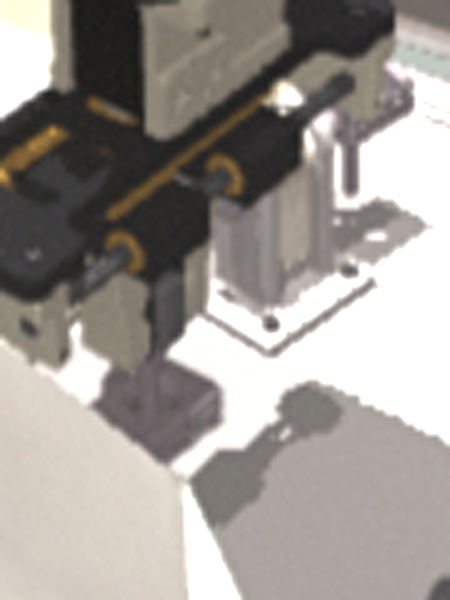

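The leg is in the head, and the vertical force rose and then dropped to about 1 N, so the bow has snapped over. Releasing and backing off.

play_rows(motion=[{"x": 0, "y": 0, "z": 0, "rx": 0, "ry": 0, "rz": 0}, {"x": 0, "y": 0, "z": 0, "rx": 0, "ry": 0, "rz": 0}, {"x": 0, "y": 0, "z": 0, "rx": 0, "ry": 0, "rz": 0}, {"x": 0, "y": 0, "z": 0, "rx": 0, "ry": 0, "rz": 0}, {"x": 0, "y": 0, "z": 0, "rx": 0, "ry": 0, "rz": 0}, {"x": 0, "y": 0, "z": -0.5, "rx": 0, "ry": 0, "rz": 0}, {"x": 0, "y": 0, "z": -0.8, "rx": 0, "ry": 0, "rz": 0}, {"x": 0, "y": 0, "z": -0.8, "rx": 0, "ry": 0, "rz": 0}, {"x": 0, "y": 0, "z": -0.8, "rx": 0, "ry": 0, "rz": 0}, {"x": 0, "y": 0, "z": -0.8, "rx": 0, "ry": 0, "rz": 0}, {"x": 0.5, "y": 0, "z": -0.8, "rx": 0, "ry": 0, "rz": 0}, {"x": 1, "y": 0, "z": 0, "rx": 0, "ry": 0, "rz": 0}, {"x": 1, "y": 0, "z": 0, "rx": 0, "ry": 0, "rz": 0}, {"x": 1, "y": 0, "z": 0, "rx": 0, "ry": 0, "rz": 0}, {"x": 1, "y": 0, "z": 0, "rx": 0, "ry": 0, "rz": 0}, {"x": 1, "y": 0, "z": 0, "rx": 0, "ry": 0, "rz": 0}, {"x": 0, "y": 0, "z": 0, "rx": 0, "ry": 0, "rz": 0}], fingers=1)

```text
clock: 13.28
tool_pos: [0.4741, 0.0823, 0.2249]
orientation: [179.9, 2.1, 174.9]
force: [0.2, -0.2, 0.8]
opening: 0.0877
gripper_force: 0.0
```

```bash
python3 - <<'E'
from h import *
s=cams.snapshot("side");cv2.imwrite("pics/s5.png",s)
t=cams.snapshot("top");cv2.imwrite("pics/t5.png",t)
k=cv2.convertScaleAbs(cv2.resize(s[130:250,255:345],None,fx=5,fy=5,interpolation=cv2.INTER_CUBIC),alpha=1.6)
k2=cv2.convertScaleAbs(cv2.resize(t[130:210,250:340],None,fx=3.8,fy=3.8,interpolation=cv2.INTER_CUBIC),alpha=1.6)
k2=cv2.copyMakeBorder(k2,0,600-k2.shape[0],0,0,0); cv2.imwrite("pics/s5c.png",np.hstack([k,k2]))
for z in(.121,.151): print(np.round(proj("side",[.617,.07,z]),1),np.round(proj("top",[.617,.07,z]),1))
E
```

```text
[283.8 184. ] [299.4 162.8]
[283. 171.] [298.7 160.2]
```

View pics/s5c.png

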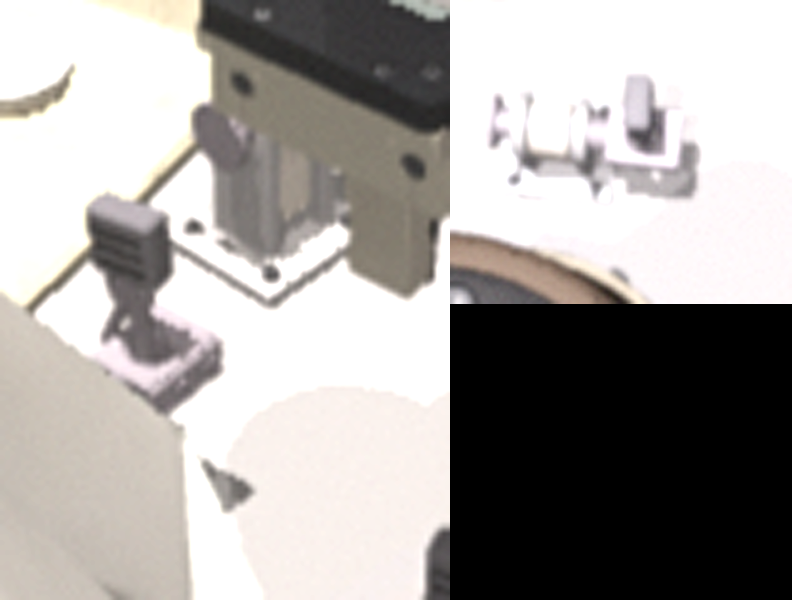

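The clip stands free in the pin's head: tab top at full side (280.6,172.6), top (299.2,155). I'll check its height and lean before handing in.

```bash
python3 - <<'E'
from h import *
print(tri(299.2,155,280.6,172.6))
t=cv2.imread("pics/t5.png").min(2); print(t[146:172,294:306])
E
```

```text
(array([0.62681704, 0.06821699, 0.14258903]), np.float64(0.004766234666207385))
[[173 175 174 174 175 175 175 175 173 175 175 175]
 [174 174 175 174 174 175 175 173 174 175 175 173]
 [175 175 172 170 171 171 171 171 173 174 174 174]
 [175 170 158 153 151 151 152 152 161 171 176 174]
 [174 169 146 132 134 135 134 134 142 162 173 176]
 [174 168 140 131 131 132 131 128 123 145 167 173]
 [177 167 139 132 135 134 134 129 114 127 164 171]
 [172 160 135 131 135 137 134 129 109 122 162 172]
 [172 156 133 132 136 137 136 129 105 114 160 171]
 [169 151 130 132 137 136 135 127 103 111 159 165]
 [163 147 130 135 137 140 136 125 104 112 150 160]
 [163 144 131 137 139 137 136 126 102 109 144 152]
 [172 152 133 136 138 138 137 126  96  88 112 124]
 [177 157 136 139 141 138 135 125  91  68  82  89]
 [178 157 136 138 138 139 134 126  89  58  71  78]
 [178 151 131 135 140 137 134 123  89  59  72  77]
 [178 146 125 128 130 130 127 117  81  54  64  75]
 [179 159 120 105 105 105 107  96  68  55  64  68]
 [180 161 112  76  69  69  71  66  52  64  68  68]
 [179 158 114  68  52  49  49  51  52  72  74  74]
 [178 164 125  88  68  53  51  45  55  77  79  83]
 [180 170 140 110  91  74  54  49  58  69  81  87]
 [183 178 157 131 113  88  68  60  66  74  84  92]
 [182 180 172 153 133 109  87  76  74  83  90  97]
 [178 179 177 171 162 149 137 116 110 114 114 119]
 [170 171 173 173 172 170 165 159 155 157 156 158]]
```

```bash
python3 - <<'E'
from h import *
P,e=tri(298.6,155.7,281,171.4); print(P,e)
if .137<P[2]+.003<.157:
    from plant import workorder; print(workorder.close_job())
E
```

```text
[0.62475553 0.06928359 0.14688157] 0.004485325557568526
the job is handed in; nothing more can be done
None
```

The R-clip is through the open stand's pin with its bow sprung over the side, released and standing free. The job was handed in at about 13 s of the 42 s allowed, no verdict came back, and my last camera check put the tab top near 147 mm (about 149 mm expected).

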